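# Pin the rod holder's lock arm in its yoke

### The arm

A 6-joint arm with a two-finger parallel gripper is mounted at the origin on the work surface. World frame = base frame: x ahead of the robot, y to its left, z up, the work surface at z = 0. Lengths are in mm, angles in degrees, forces in N, time in s.
With the tool pointing down it reaches from about 350 to 850 mm from the base axis. Payload 8.1 kg.
Tool frame: the origin (TCP) lies between the finger pads; the fingertips stand 11 mm ahead of it and the grasp point (between the pads) lies 8 mm behind it; z points along the fingers, y is the line along which they close (so a half turn about z gives the same grasp; the last joint's range is limited). The gripper opens to 85 mm and grips with 20 to 120 N. Pads are 22 mm wide; open, the fingers measure 114 mm over their backs; the gripper's body (76 mm by 85 mm) begins 54 mm behind the grasp point. The pads swing forward as they close: fully open they stand 13 mm farther back than shut.
Start: joints at [-68.377, 7.471, 85.268, -0, 87.261, -4.893], TCP at [267.893, -536.879, 242.292] pointing down, gripper open.
Joint ranges: [-169.43, 169.43], [-51.17, 129.36], [1.28, 143.12], [-76.62, 256.62], [0, 156.53], [-152.29, 152.29]. Speed limits (degrees/s): [136.94, 136.94, 159.86, 180, 180, 180].

### API

Orientations are given as [roll, pitch, yaw] about the fixed x, y, z axes, in that order (R = Rz(yaw) Ry(pitch) Rx(roll)).
In Python, from bench import r, snapshot, get_calibration gives the robot as it stands.
- The arm moves only by the tool step_arm, never from a script. Its argument "rows" is a list of rows, each a list of 2 entries, a list of its own where there are three numbers: the shift along the tool's x, y, z in mm, then the turn about the tool's z in degrees. In form: [[[tx, ty, tz], yaw], ...]. A call has 1 to 12 rows; each row is the pose to reach, as a shift and turn from the pose commanded when the call began, along the tool's axes at that moment; what a row does not reach only later rows make up. A row lasts 1/10 s, in which the tool goes at most 50 mm and 8.59 degrees, less where a joint would pass 70% of its speed; a pose out of reach is approached as far as the arm can. A call with a gripper value outside its range is refused whole. "fingers" is the opening, from 0 (shut) to 1 (fully open), set as the call begins (left out, the last holds). The fingers move at their own pace and stop on an object; "squeeze" is the grip in N (left out, the last holds). Time passes only in rows, so rows that repeat a pose let the fingers close. It gives the time, the measured TCP pose, the force, the opening and the grip force at its end, in the units of the state.
- r.sense(): the state, without advancing time (a new reading comes with each control period).
- snapshot(name): name is "side" or "top"; returns the picture (400x640x3 uint8, blue, green, red); there is no depth.
- get_calibration(name): a dict with "fovy" (degrees; the focal length in pixels is half the picture's height over the tangent of half this angle, whatever the lens; pixels are square), "cx", "cy" (the principal point, pixels), "eye" and "orientation" of the camera in the world. Camera axes: x right, y up, looking along -z (the intrinsics and any distortion apply to the point x, -y, -z); pixel columns grow to the right and rows downward; lengths in mm; the calibration is good to about 2 mm. A picture is of the moment at which its call begins. get_calibration takes no time and is no camera call.
- r.hand_in(): hands the job in; it is judged then, once.
The state is a dict: "time": time; "joint_pos": joint angles; "qd": joint speeds; "joint_efforts": joint torques, N m; "tool_pos": TCP position; "tcp_rot": TCP orientation; "ft_force": force on the tool from outside, world axes, zero at the start; "wrist_torque": the same for the moment, N m; "finger_gap": finger opening in mm; "grip_force": force on a finger pad.
Only numpy, scipy, OpenCV 4.12 (cv2) and the standard library are available. Lean on these libraries where they do the work, as an engineer would, in place of code of your own. Each camera call takes 0.05 s, during which the arm holds its last target. There are 200 camera calls.

### The job

Swing the rod holder's blue lock arm back into its yoke until it meets its stop, then take the red-handled lock pin from the black caddy, pass it down through the upper ear, the arm's eye and the lower ear until its collar sits on the upper ear, and let go. The eye can stand anywhere along the ears' slots, so feel for it slowly with a light hand and never force the pin (40 N at the very most, knocks included). Leave everything else where it is.

Things in the scene. Friction and masses are not known exactly. Their poses are not given: they have to be found in the camera images.
- lockarm (a joint): Swing of the lock arm (rad) about its upright hinge: 0 = home, in the yoke against its stop; grows as the arm swings out towards the robot (counter-clockwise from above); starts at 0.5 to 0.85. Friction 0.5 N m, about 4.5 N at the knob; it stays where it is left. The hinge axis lies 220 mm from the slot's centre along the slot frame's -y.
- knob (a point): Centre of the upright black knob on the arm, 24 mm diameter, 46 mm tall (z 74 to 120 mm above the table), 115 mm from the hinge axis. The arm is a blue bar 26 mm wide, its top 74 mm above the table. The frame turns with the arm: y points from the hinge to the eye. A black rod tube 54 to 62 mm wide, 225 mm high, stands over the hinge, leaning away.
- slot (a point): Centre of the slot in the fixed yoke's upper ear, on its top face, 84 mm above the table. y: along the slot, away from the hinge; x: to the yoke's closed back; z up. Two level aluminium ears, 56 (x) by 78 (y) by 8 mm, the upper from z -8 to 0, the lower from -34 to -26 mm, each with a slot right through, 15 mm wide (x), 35 mm long (y). Below the lower ear 38 mm are free.
- pin_grip (a point): Centre of the red handle of the lock pin, a flat block 34 mm (x) by 14 mm (y) by 38 mm tall (z); grasp it across the 14 mm. Below it is a steel collar 24 mm diameter and 5 mm thick, whose underside lies 24 mm below this point, then the shank. The pin starts upright in one of three holes of the caddy with the collar resting on the caddy's top, 55 mm above the table. Weighs 50 to 100 g.
- pin_tip (a point): Middle of the flat lower end of the pin's shank, 70 mm below the handle's centre and 46 mm below the collar's underside; the shank is steel, 12 mm diameter, its end chamfered by 1.5 mm. z points up along the pin.
- pin: The lock pin as a whole; origin on its axis at the underside of the collar, axes as for its handle.
- foot: The rod holder's fixed foot with yoke and arm: grey plate 90 by 310 mm, origin under its centre, axes as point slot, which lies at (0, 110, 84) mm. The arm ends in a brass eye plate 40 wide, 52 long, 10 mm thick. With the arm home its top lies 12 mm below the upper ear's top; its round 14.5 mm hole is at slot x = 0 but at an unmeasured y, -10 to +10 mm. It slides along only against 12 N.
- caddy: Black fixed caddy block 80 mm (x) by 270 mm (y), top 55 mm above the table; origin under its centre; holes 14.5 mm wide at y = -75, 0 and +75 mm; its end plates are 72 mm tall.
- spike: Bystander: splicing spike with a round blue handle 24 mm wide, 48 mm tall above the caddy, standing in another hole of the caddy; origin at the handle's foot. Leave it.
- driver: Bystander: nut driver with a round yellow handle 24 mm wide, 40 mm tall above the caddy, in the third hole; origin at the handle's foot. Leave it.
- dip: Bystander: red jar 48 mm wide, 100 mm tall; origin under its centre.
- sinker: Bystander: dark lead sinker 34 mm wide, 40 mm tall; origin under its centre.
- spool: Bystander: green line spool 64 mm wide, 32 mm tall; origin under its centre.
- wrench: Bystander: wrench lying on the table.

How it is judged (in metres and radians):
On the way, in this order (a step that is already met when the one before it is completed fails the run):
1. the lock arm is swung home in the yoke (value of joint lockarm below 0.03 rad), for 0.2 s.
2. the pin is through both ears and the eye, its collar on the upper ear (value of joint lockarm below 0.03 rad and z of pin_tip in the frame of slot between -0.05 and -0.0425 m and horizontal distance between pin_tip and slot below 0.016 m and angle between pin_tip's own z axis and vertical below 0.12 rad), for 0.2 s.
At the end, for the whole second after the job is handed in: The arm is home (within 0.03 rad of its stop) and the pin, released and upright within 0.12 rad, stands in the slots through upper ear, eye and lower ear, its collar on the upper ear to within 3.5 mm (all of step 2 and contact force between the fingers and pin below 0.1 N); the robot touches nothing.
It fails at once if the pin is forced: more than 40 N between the pin and the rod holder's foot, yoke, arm or eye (contact force between pin and foot above 40 N).
It fails at once if a bystander is moved by more than 30 mm (distance of any of spike, driver, dip, sinker, spool, wrench from where it was at the start of the episode above 0.03 m).
It also fails if it takes over 72 s, if anything falls off the work surface, if the arm or the gripper's body presses on something with over 40 N, if the wrist force passes 120 N, or if a joint passes its speed limit or range.

## Working session

There is one attempt and no reset: what is moved stays moved. The work goes in short steps, Python scripts to look and compute and a tool call to move; the robot and the scene stay as the last step left them, time stands still between calls to the robot, and variables do not carry over. Pictures are saved under pics/ and viewed, at most 10 in all, crops included, and the job is handed in when it is done.

Besides the shell and the picture viewer there is one more tool, called after "Request:" by a JSON object that holds its "api" and its "payload", one argument or row to a line. step_arm: Moves the arm, as the interface text tells. Its arguments: {"type":"object","properties":{"rows":{"type":"array"},"fingers":{"type":"number"},"squeeze":{"type":"number"}},"required":["rows"]}

```bash
mkdir -p pics; ls
python3 - <<'E'
from bench import r,snapshot,get_calibration
import cv2
for n in("side","top"):
    cv2.imwrite(f"pics/{n}0.png",snapshot(n)); print(n,get_calibration(n))
print(r.sense())
E
```

```text
pics
side {'fovy': 57.28873184622499, 'cx': 313.63561246549824, 'cy': 203.79342349177637, 'eye': array([ 536.00381347, -760.89206269,  668.72215085]), 'orientation': array([51.05712406, -0.10351009, -5.97889461])}
top {'fovy': 45.62717659738564, 'cx': 329.2593951654186, 'cy': 206.77859978595717, 'eye': array([ 478.42168487,  -68.21433915, 1364.57368002]), 'orientation': array([  5.62675036,  -0.18237039, -90.84321355])}
{'time': 0.1, 'joint_pos': array([-6.83757056e+01,  7.51273733e+00,  8.53251475e+01,  1.08869772e-03,
        8.72608451e+01, -4.89363805e+00]), 'qd': array([ 0.0842422 , -0.13825927, -0.11898146, -0.013435  ,  0.1035832 ,
        0.12172733]), 'joint_efforts': array([ 2.51400397e-04, -5.70953035e+01, -5.01942587e+01, -5.76714160e-05,
        8.18821922e-03, -5.14190248e-06]), 'tool_pos': array([ 267.72657885, -536.41054746,  241.30871325]), 'tcp_rot': array([-1.79901723e+02, -9.50567857e-03,  2.65178714e+01]), 'ft_force': array([0.25930557, 0.16029813, 0.1400467 ]), 'wrist_torque': array([ 0.01829141, -0.025871  ,  0.01124179]), 'grip_force': 0.0, 'finger_gap': 85.09369652681733}
```

View pics/side0.png

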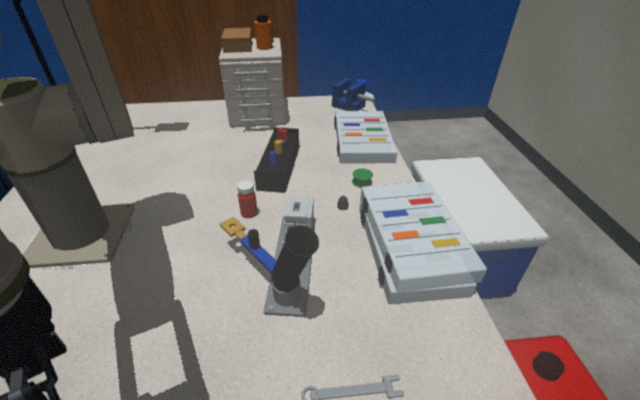

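View pics/top0.png

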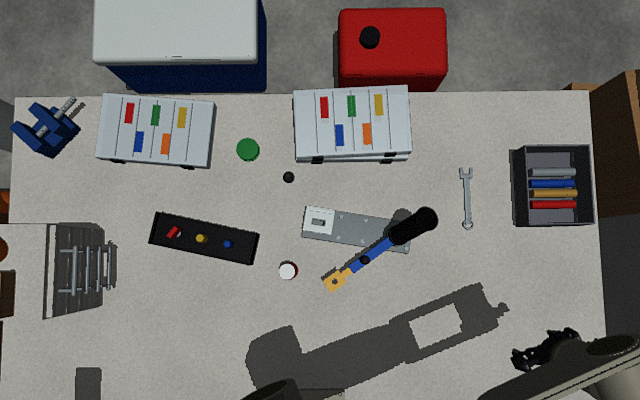

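The side view shows the arm swung out towards the robot and the jar near the eye. In the top view the slot is near (319,222), the knob (364,260), the eye (335,282), the red handle (173,232), yellow (201,238) and blue (228,244). I'll enlarge both areas.

Run:
```python
import cv2
a=cv2.imread("pics/top0.png")
c=lambda im,x,y,w,h,k:cv2.resize(im[y:y+h,x:x+w],None,fx=k,fy=k,interpolation=cv2.INTER_CUBIC)
cv2.imwrite("pics/c1.png",c(a,290,195,155,105,5))
b=c(a,140,200,130,75,5); s=cv2.imread("pics/side0.png"); s=c(s,215,120,130,100,5)
import numpy as np
cv2.imwrite("pics/c2.png",b)
cv2.imwrite("pics/c3.png",s)
```

```text
(no output)
```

View pics/c1.png

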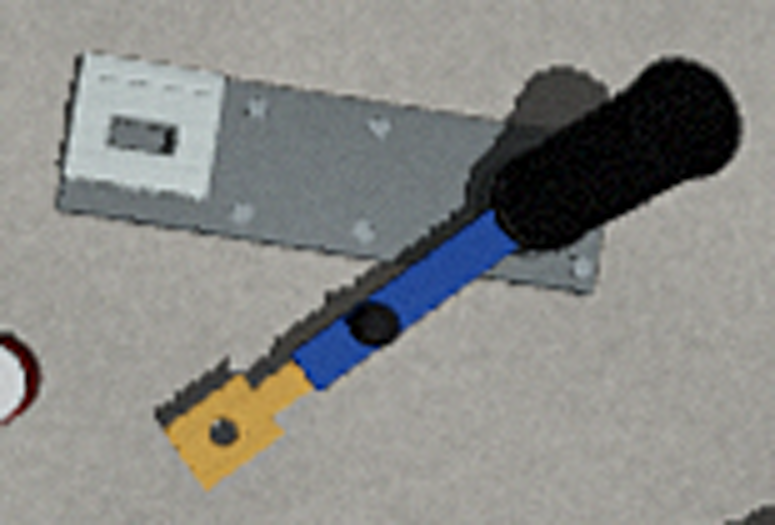

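View pics/c2.png

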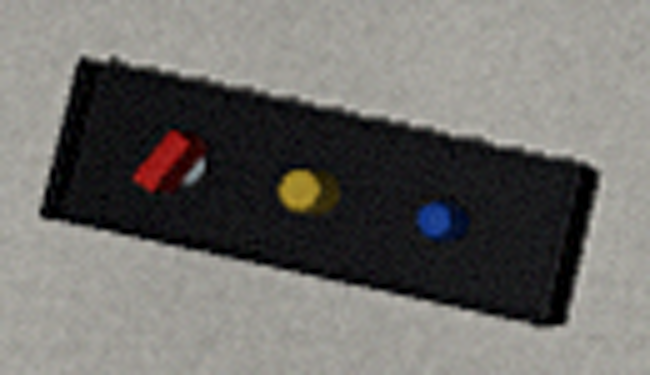

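View pics/c3.png

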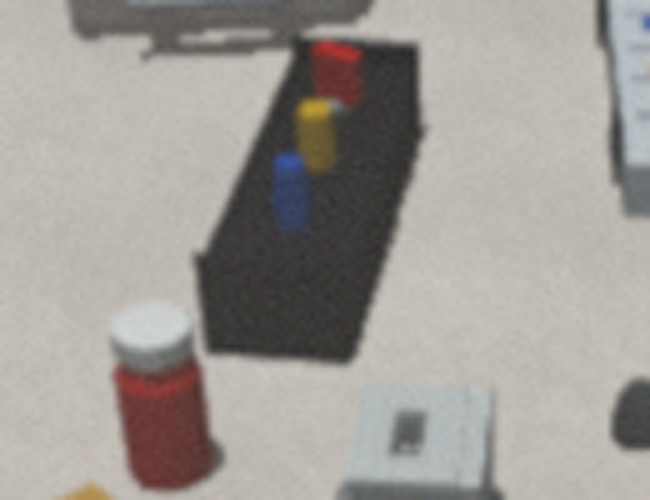

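Pixel readings. c1: slot (143,136), knob top (375,322), eye hole (224,432), foot front edge (62,210)–(590,293). c2: red top face centre (169,161), with its long axis from (147,187) to (190,136). Yellow top is at (299,191) and blue top at (435,221). c3: slot (408,432), red top (337,52).

```bash
cat > h.py <<'E'
import numpy as np
from scipy.spatial.transform import Rotation as R
from bench import get_calibration
def ray(n,u,v):
    c=get_calibration(n); f=200/np.tan(np.radians(c["fovy"]/2))
    d=np.array([(u-c["cx"])/f,-(v-c["cy"])/f,-1])
    return c["eye"],R.from_euler("xyz",c["orientation"],degrees=True).apply(d)
def at(n,u,v,z):
    e,d=ray(n,u,v); return (e+d*(z-e[2])/d[2])[:2]
def proj(n,p):
    c=get_calibration(n); f=200/np.tan(np.radians(c["fovy"]/2))
    q=R.from_euler("xyz",c["orientation"],degrees=True).inv().apply(np.array(p,float)-c["eye"])
    return c["cx"]-f*q[0]/q[2], c["cy"]+f*q[1]/q[2]
def crop(x0,y0,k,px,py): return x0+(px+.5)/k-.5, y0+(py+.5)/k-.5
E
python3 - <<'E'
from h import *
np.set_printoptions(precision=1,suppress=True)
c1=lambda x,y,z:at("top",*crop(290,195,5,x,y),z)
c2=lambda x,y,z:at("top",*crop(140,200,5,x,y),z)
c3=lambda x,y,z:at("side",*crop(215,120,5,x,y),z)
S=c1(143,136,84);K=c1(375,322,120);E=c1(224,432,72)
print("slot",S,c3(408,432,84),"knob",K,"eye",E)
a=c1(62,210,5);b=c1(590,293,5);print("foot dir deg",np.degrees(np.arctan2(*(a-b)[::-1])))
a=c1(110,117,84);b=c1(180,127,84);print("slot dir",np.degrees(np.arctan2(*(a-b)[::-1])))
d=E-K;print("arm dir",np.degrees(np.arctan2(*d[::-1])),"hinge",K-115*d/np.linalg.norm(d),np.linalg.norm(d))
P=c2(169,161,98);Y=c2(299,191,95);B=c2(435,221,103)
print("pin",P,c3(337,52,98),"yel",Y,c3(316,107,95),"blue",B,c3(289,161,103))
print(np.linalg.norm(P-Y),np.linalg.norm(B-Y),"caddy dir",np.degrees(np.arctan2(*(P-B)[::-1])))
d=c2(147,187,98)-c2(190,136,98);print("handle x dir",np.degrees(np.arctan2(*d[::-1])))
print("jar",at("top",288,271,100),c3(152,330,100))
E
```

```text
slot [564.2 -43.7] [567.8 -45.7] knob [ 463.1 -163.9] eye [404.9 -85.1]
foot dir deg 80.2473764404408
slot dir 81.02318500893458
arm dir 126.43550015479924 hinge [ 531.4 -256.5] 98.02612689387043
pin [542.2 341.5] [547.  337.7] yel [525.4 273. ] [531.1 270.9] blue [508.2 198.8] [513.3 193. ]
70.52335426811071 76.1558334830653 caddy dir 76.58502595510947
handle x dir 140.1373852865777
jar [434.4  37.2] [438.6  33.1]
```

```bash
cat >> h.py <<'E'
def mv(*targets, cur=None):
    "targets (x,y,z,yaw): print tool shifts + turn relative to the current pose"
    from bench import r
    s=r.sense(); p=s["tool_pos"]; rot=s["tcp_rot"]
    if cur: p=np.array(cur[:3],float); rot=[180,0,cur[3]]
    M=R.from_euler("xyz",[180,0,rot[2]],degrees=True)
    for t in targets:
        print(t,"->",np.round(M.inv().apply(np.array(t[:3])-p),1), "turn",round((-(t[3]-rot[2])+180)%360-180,1))
    print("t",round(s["time"],2),"at",np.round(p,1),np.round(rot,1),"F",np.round(s["ft_force"],1),"gap",round(s["finger_gap"],1),"grip",s["grip_force"])
E
python3 -c "
from h import *
mv((424,-192,200,36),(424,-192,95,36),cur=(267.9,-536.9,242.3,26.518))"
```

```text
(424, -192, 200, 36) -> [ 293.7 -238.9   42.3] turn -9.5
(424, -192, 95, 36) -> [ 293.7 -238.9  147.3] turn -9.5
t 0.1 at [ 267.9 -536.9  242.3] [180.    0.   26.5] F [0.3 0.2 0.1] gap 85.1 grip 0.0
```

Request:
{"api": "step_arm", "payload": {
  "rows": [
    [[294,-239,42],-9.5],
    [[294,-239,42],-9.5],
    [[294,-239,42],-9.5],
    [[294,-239,42],-9.5],
    [[294,-239,42],-9.5],
    [[294,-239,42],-9.5],
    [[294,-239,42],-9.5],
    [[294,-239,42],-9.5],
    [[294,-239,42],-9.5],
    [[294,-239,147],-9.5],
    [[294,-239,147],-9.5],
    [[294,-239,147],-9.5]
  ],
  "fingers": 0,
  "squeeze": 40
}}

```text
time: 1.3
tool_pos: [419.5, -189.6, 88.8]
tcp_rot: [-179.4, 0.3, 36.0]
ft_force: [-1.2, 0.9, -1.3]
finger_gap: 0.3
grip_force: 0.0
```

```bash
python3 -c "
from h import *
T=[]
for th in (126.4,122,118,114,110,106,102,98,94,90,87,84):
    a=np.radians(th); p=np.array([530,-258])+115*np.array([np.cos(a),np.sin(a)])-23*np.array([np.sin(a),-np.cos(a)])
    T.append((round(p[0],1),round(p[1],1),95,th-90))
mv(*T,cur=(424,-192,95,36))
mv(cur=None)"
```

```text
(np.float64(443.2), np.float64(-179.1), 95, 36.400000000000006) -> [23.1  0.8  0. ] turn -0.4
(np.float64(449.6), np.float64(-172.7), 95, 32) -> [32.1 -0.6 -0. ] turn 4
(np.float64(455.7), np.float64(-167.3), 95, 28) -> [40.2 -1.3 -0. ] turn 8
(np.float64(462.2), np.float64(-162.3), 95, 24) -> [48.4 -1.6 -0. ] turn 12
(np.float64(469.1), np.float64(-157.8), 95, 20) -> [56.6 -1.2 -0. ] turn 16
(np.float64(476.2), np.float64(-153.8), 95, 16) -> [64.7 -0.2 -0. ] turn 20
(np.float64(483.6), np.float64(-150.3), 95, 12) -> [72.7  1.3  0. ] turn 24
(np.float64(491.2), np.float64(-147.3), 95, 8) -> [80.6  3.3  0. ] turn 28
(np.float64(499.0), np.float64(-144.9), 95, 4) -> [88.4  6.   0. ] turn 32
(np.float64(507.0), np.float64(-143.0), 95, 0) -> [95.9  9.1  0. ] turn 36
(np.float64(513.1), np.float64(-142.0), 95, -3) -> [101.5  11.9   0. ] turn 39
(np.float64(519.1), np.float64(-141.2), 95, -6) -> [106.8  14.8   0. ] turn 42
t 1.3 at [ 424. -192.   95.] [180   0  36] F [-1.2  0.9 -1.3] gap 0.3 grip 0.0
t 1.3 at [ 419.5 -189.6   88.8] [-179.4    0.3   36. ] F [-1.2  0.9 -1.3] gap 0.3 grip 0.0
```

Request:
{"api": "step_arm", "payload": {
  "rows": [
    [[12,0,-4],0],
    [[23,0,-4],0],
    [[32,0,-4],4],
    [[40,-1,-4],8],
    [[48,-1.5,-4],12],
    [[56.5,-1,-4],16],
    [[64.5,0,-4],20],
    [[72.5,1.5,-4],24],
    [[80.5,3.5,-4],28],
    [[88.5,6,-4],32],
    [[96,9,-4],36],
    [[96,9,-4],36]
  ]
}}

```text
time: 2.5
tool_pos: [510.2, -142.9, 102.6]
tcp_rot: [179.9, -0.3, -0.0]
ft_force: [1.1, -0.7, -0.2]
finger_gap: 0.0
grip_force: 0.0
```

```bash
python3 -c "
from h import *
import cv2
from bench import snapshot
a=snapshot('top');cv2.imwrite('pics/p1.png',cv2.resize(a[170:320,270:450],None,fx=4,fy=4,interpolation=2))
mv()"
```

```text
t 2.55 at [ 509.8 -142.8  102.3] [ 1.799e+02 -3.000e-01  1.000e-01] F [-0.  -0.2  0. ] gap -0.2 grip 0.0
```

View pics/p1.png

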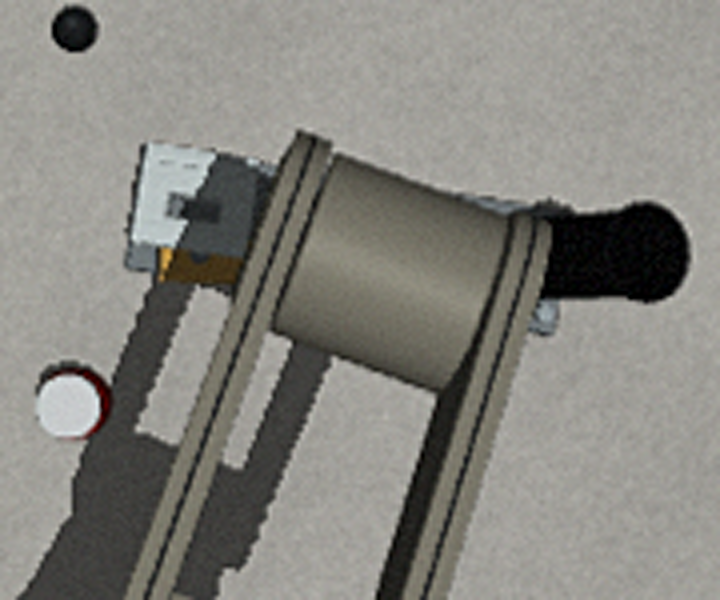

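The arm is nearly home: the brass eye plate only sticks out at (200,265) in the crop. I'll keep pushing in small steps.

Request:
{"api": "step_arm", "payload": {
  "rows": [
    [[3,-0.5,2],2],
    [[6,-1,3],4],
    [[8,-1.2,3],6],
    [[10,-1.5,3],8],
    [[12,-1.5,3],9],
    [[13,-1.5,3],9],
    [[14,-1.5,3],9],
    [[14,-1.5,3],9]
  ]
}}

```text
time: 3.35
tool_pos: [521.7, -141.3, 96.7]
tcp_rot: [180.0, -0.1, -8.9]
ft_force: [-1.7, -0.2, 0.9]
finger_gap: -0.2
grip_force: 0.8
```

Request:
{"api": "step_arm", "payload": {
  "rows": [
    [[1.5,0,0],0],
    [[3,0,0],0],
    [[4,0,0],0],
    [[5,0,0],0],
    [[5,0,0],0]
  ]
}}

```text
time: 3.85
tool_pos: [526.2, -141.7, 96.2]
tcp_rot: [-180.0, 0.0, -9.0]
ft_force: [-2.7, 2.6, 3.2]
finger_gap: 0.1
grip_force: 2.0
```

Request:
{"api": "step_arm", "payload": {
  "rows": [
    [[1,0,0],0],
    [[2,0,0],0],
    [[3,0,0],0],
    [[3,0,0],0]
  ]
}}

```text
time: 4.25
tool_pos: [526.4, -141.7, 96.1]
tcp_rot: [-180.0, 0.4, -9.0]
ft_force: [-21.1, 4.6, 16.7]
finger_gap: -0.0
grip_force: 11.0
```

Request:
{"api": "step_arm", "payload": {
  "rows": [
    [[-15,0,0],0],
    [[-30,0,0],0],
    [[-30,0,-50],0],
    [[-30,0,-100],0],
    [[-30,0,-105],0]
  ]
}}

```text
time: 4.75
tool_pos: [503.6, -139.3, 209.2]
tcp_rot: [179.8, -0.7, -9.0]
ft_force: [1.5, -1.2, 1.5]
finger_gap: 0.3
grip_force: 0.0
```

```bash
python3 -c "
from h import *
mv((530,330,200,140))"
```

```text
(530, 330, 200, 140) -> [ -47.2 -467.7    9.2] turn -149.0
t 4.75 at [ 503.6 -139.3  209.2] [179.8  -0.7  -9. ] F [ 1.5 -1.2  1.5] gap 0.3 grip 0.0
```

Request:
{"api": "step_arm", "payload": {
  "rows": [
    [[-39,-480,10],-149],
    [[-39,-480,10],-149],
    [[-39,-480,10],-149],
    [[-39,-480,10],-149],
    [[-39,-480,10],-149],
    [[-39,-480,10],-149],
    [[-39,-480,10],-149],
    [[-39,-480,10],-149],
    [[-39,-480,10],-149],
    [[-39,-480,10],-149],
    [[-39,-480,10],-149],
    [[-39,-480,10],-149]
  ],
  "fingers": 0.6
}}

```text
time: 5.95
tool_pos: [536.2, 344.4, 190.8]
tcp_rot: [179.9, -0.0, 94.6]
ft_force: [-0.3, 0.3, -0.1]
finger_gap: 51.1
grip_force: 0.0
```

```bash
python3 -c "
from h import *
mv((544.5,339.5,150,140))"
```

```text
(544.5, 339.5, 150, 140) -> [-5.5  7.9 40.8] turn -45.4
t 5.95 at [536.2 344.4 190.8] [179.9  -0.   94.6] F [-0.3  0.3 -0.1] gap 51.1 grip 0.0
```

Request:
{"api": "step_arm", "payload": {
  "rows": [
    [[-5.5,8,20],-45.4],
    [[-5.5,8,41],-45.4],
    [[-5.5,8,41],-45.4],
    [[-5.5,8,41],-45.4],
    [[-5.5,8,41],-45.4],
    [[-5.5,8,41],-45.4],
    [[-5.5,8,41],-45.4],
    [[-5.5,8,41],-45.4]
  ]
}}

```text
time: 6.75
tool_pos: [544.7, 337.8, 150.2]
tcp_rot: [180.0, 0.0, 139.5]
ft_force: [0.2, -1.0, -0.4]
finger_gap: 51.1
grip_force: 0.0
```

```bash
python3 -c "
from h import *
import cv2
from bench import snapshot
s=snapshot('side');t=snapshot('top')
cv2.imwrite('pics/s2.png',s);cv2.imwrite('pics/t2.png',t)
k=lambda a,x,y,w,h:cv2.resize(a[y:y+h,x:x+w],None,fx=5,fy=5,interpolation=2)
cv2.imwrite('pics/m2.png',np.vstack([k(s,240,85,80,60),k(t,290,190,80,60)]))
cv2.imwrite('pics/m2.png',np.hstack([k(s,240,85,80,90),k(t,295,190,80,90)]))
mv(); print(proj('side',(544.5,339.5,98)))"
```

```text
t 6.85 at [544.5 337.8 150.3] [180.    0.  139.5] F [ 0.  -0.4  0.1] gap 51.1 grip 0.0
(np.float64(281.20959124065), np.float64(129.7769250326752))
```

View pics/m2.png

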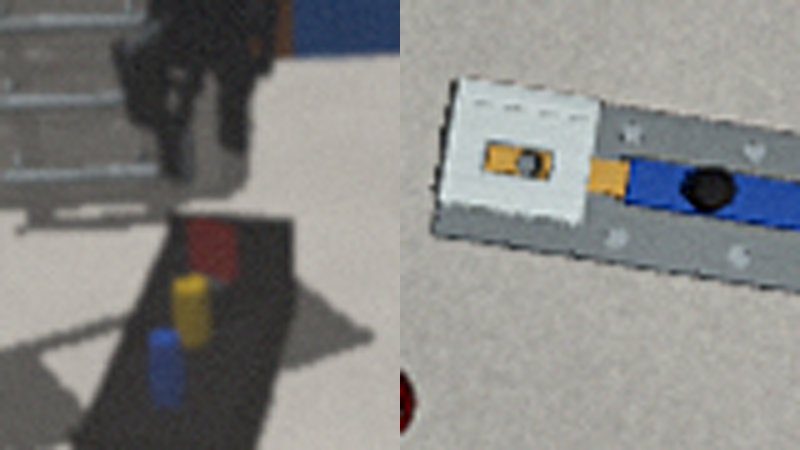

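The arm is home, and the eye shows through the slot at right-panel (130,162), about 6 mm towards the hinge from the slot's centre (118,160). In the left panel the fingertips at (175,178) and (235,150) stand above the red handle, whose top is at (214,223).

```bash
python3 -c "
from h import *
np.set_printoptions(precision=1,suppress=True)
u=crop(240,85,5,205,164)
for z in (135,139,143,147): print(z,proj('side',(544.5,337.8,z)),u,at('side',*u,z))
S=at('top',*crop(295,190,5,118,160),84);E=at('top',*crop(295,190,5,130,162),72);K=at('top',*crop(295,190,5,309,188),120)
print(S,E,K,np.linalg.norm(S-E),'slotdir',np.degrees(np.arctan2(*(E-K)[::-1])))
mv((545,340,78,140))
"
```

```text
135 (np.float64(280.61306975026156), np.float64(119.68655023072749)) (280.6, 117.4) [545.  354.5]
139 (np.float64(280.5451483890352), np.float64(118.54527927932935)) (280.6, 117.4) [545.  346.1]
143 (np.float64(280.47693781205413), np.float64(117.3991486853448)) (280.6, 117.4) [544.9 337.8]
147 (np.float64(280.4084361681139), np.float64(116.24812734330337)) (280.6, 117.4) [544.8 329.4]
[564.8 -43.7] [564.4 -50. ] [ 546.2 -144.3] 6.302174006029748 slotdir 79.07447687541261
(545, 340, 78, 140) -> [ 1.1  2.  72.3] turn -0.5
t 6.85 at [544.5 337.8 150.3] [180.    0.  139.5] F [ 0.  -0.4  0.1] gap 51.1 grip 0.0
```

Request:
{"api": "step_arm", "payload": {
  "rows": [
    [[0,3,20],-0.5],
    [[0,3,40],-0.5],
    [[0,3,58],-0.5],
    [[0,3,68],-0.5],
    [[0,3,72],-0.5],
    [[0,3,72],-0.5]
  ]
}}

```text
time: 7.45
tool_pos: [546.1, 339.9, 78.1]
tcp_rot: [-180.0, -0.0, 140.0]
ft_force: [-0.7, -0.5, -0.8]
finger_gap: 51.2
grip_force: 0.0
```

Request:
{"api": "step_arm", "payload": {
  "rows": [
    [[0,0,0],0],
    [[0,0,0],0],
    [[0,0,0],0],
    [[0,0,0],0],
    [[0,0,0],0]
  ],
  "fingers": 0.22,
  "squeeze": 30
}}

```text
time: 7.95
tool_pos: [546.6, 340.2, 78.8]
tcp_rot: [179.9, 0.0, 140.0]
ft_force: [1.2, 1.1, 1.1]
finger_gap: 18.6
grip_force: 0.4
```

```bash
python3 -c "
from h import *
import cv2
from bench import snapshot
s=snapshot('side');cv2.imwrite('pics/s3.png',cv2.resize(s[95:165,240:330],None,fx=8,fy=8,interpolation=2))
mv()"
```

```text
t 8.0 at [546.5 340.1  78.7] [180.   0. 140.] F [0.7 0.6 0.5] gap 18.9 grip 0.5548848956823349
```

View pics/s3.png

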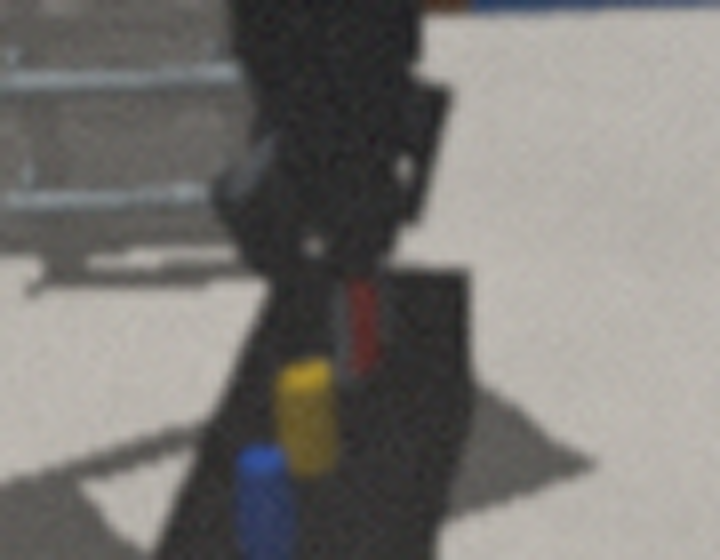

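The fingers straddle the red handle in the crop, with red at (363,330). I'll nudge 1 mm and close.

Request:
{"api": "step_arm", "payload": {
  "rows": [
    [[0,1,0],0],
    [[0,1,0],0],
    [[0,1,0],0],
    [[0,1,0],0],
    [[0,1,0],0]
  ],
  "fingers": 0,
  "squeeze": 30
}}

```text
time: 8.5
tool_pos: [547.6, 341.4, 79.0]
tcp_rot: [179.9, 0.0, 140.1]
ft_force: [3.3, 4.8, 1.7]
finger_gap: 13.4
grip_force: 30.3
```

Request:
{"api": "step_arm", "payload": {
  "rows": [
    [[0,1,-3],0],
    [[0,1,-8],0],
    [[0,1,-15],0],
    [[0,1,-25],0],
    [[0,1,-40],0],
    [[0,1,-60],0],
    [[0,1,-85],0],
    [[0,1,-110],0],
    [[0,1,-120],0],
    [[0,1,-120],0],
    [[0,1,-120],0]
  ]
}}

```text
time: 9.6
tool_pos: [546.9, 341.0, 196.8]
tcp_rot: [-179.9, -0.0, 140.0]
ft_force: [0.2, -0.5, -1.0]
finger_gap: 13.7
grip_force: 30.0
```

```bash
python3 -c "
from h import *
mv((545,-51,200,140))"
```

```text
(545, -51, 200, 140) -> [-250.3 -301.7   -3.2] turn 0.0
t 9.6 at [546.9 341.  196.8] [-179.9   -0.   140. ] F [ 0.2 -0.5 -1. ] gap 13.7 grip 30.030572712421417
```

```bash
python3 -c "
from h import *
mv((567,-51,197,140),(567,-51,165,140))"
```

```text
(567, -51, 197, 140) -> [-2.672e+02 -2.876e+02 -2.000e-01] turn 0.0
(567, -51, 165, 140) -> [-267.2 -287.6   31.8] turn 0.0
t 9.6 at [546.9 341.  196.8] [-179.9   -0.   140. ] F [ 0.2 -0.5 -1. ] gap 13.7 grip 30.030572712421417
```

Request:
{"api": "step_arm", "payload": {
  "rows": [
    [[-27,-29,0],0],
    [[-53,-58,0],0],
    [[-85,-92,0],0],
    [[-117,-126,0],0],
    [[-149,-160,0],0],
    [[-181,-195,0],0],
    [[-213,-229,0],0],
    [[-240,-258,0],0],
    [[-258,-278,0],0],
    [[-267,-287.5,10],0],
    [[-267,-287.5,27],0],
    [[-267,-287.5,27],0]
  ]
}}

```text
time: 10.8
tool_pos: [564.9, -49.8, 166.5]
tcp_rot: [-179.8, -0.4, 140.0]
ft_force: [-1.1, 0.8, -0.7]
finger_gap: 13.2
grip_force: 30.1
```

Request:
{"api": "step_arm", "payload": {
  "rows": [
    [[0,0,0],0],
    [[0,0,0],0],
    [[0,0,0],0]
  ]
}}

```text
time: 11.1
tool_pos: [568.0, -49.8, 172.0]
tcp_rot: [180.0, 0.1, 140.1]
ft_force: [0.3, -0.3, -0.4]
finger_gap: 14.1
grip_force: 30.1
```

```bash
python3 -c "
from h import *
import cv2
from bench import snapshot
s=snapshot('side');cv2.imwrite('pics/s4.png',cv2.resize(s[150:220,250:350],None,fx=8,fy=8,interpolation=2))
mv()"
```

```text
t 11.15 at [568.  -49.9 172.1] [1.800e+02 1.000e-01 1.401e+02] F [-0.2 -0.2 -0.9] gap 13.3 grip 30.071004331111908
```

View pics/s4.png

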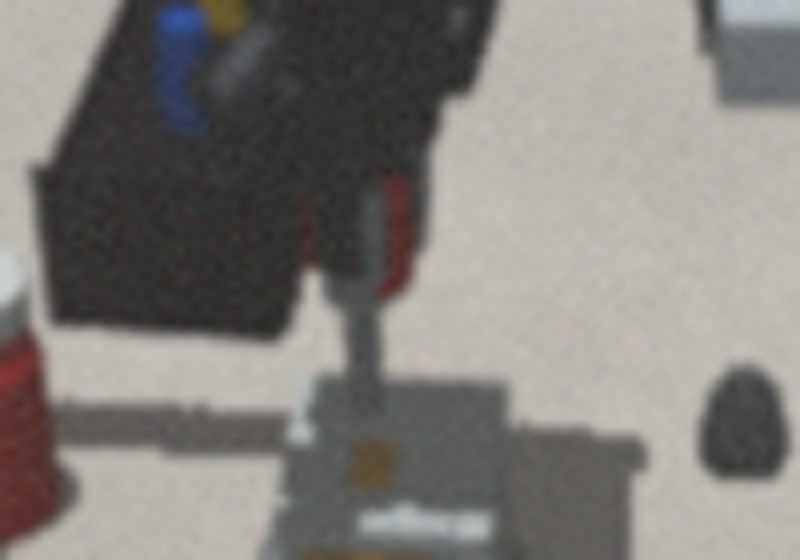

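The pin hangs over the slot: its shank axis is at about (362,340) in the crop, and the brass in the slot at (372,463). I'll compare these with the projections.

```bash
python3 -c "
from h import *
np.set_printoptions(precision=1,suppress=True)
def c(p): u,v=proj('side',p); return np.array([(u-250+.5)*8-.5,(v-150+.5)*8-.5])
for n,p in dict(axis140=(568,-49.9,140),axis120=(568,-49.9,120),tip=(568,-49.9,102),slot=(567.5,-45,84),eye=(567.5,-51,72),eye564=(564.5,-50,72),dx10=(578,-49.9,120),dy10=(568,-39.9,102)).items(): print(n,c(p))
s=[at('side',*crop(250,150,8,x,y),84) for x,y in((345,413),(397,413),(345,485),(398,485))];print(np.array(s))
import cv2
g=cv2.imread('pics/s4.png')
for y in(320,350,380,400,410,420,430,440,450,460,475,490):print(y,[int(v) for v in g[y,320:425:6].mean(1)], g[y,372])
"
```

```text
axis140 [369.6 316.7]
axis120 [371.5 369.1]
tip [373.1 415. ]
slot [372.1 450.1]
eye [374.5 491.4]
eye564 [364.8 490. ]
dx10 [404.1 367.1]
dy10 [371.  395.2]
[[560.1 -25.4]
 [576.7 -27. ]
 [558.  -61.2]
 [574.4 -62.9]]
320 [189, 186, 175, 159, 125, 94, 81, 75, 75, 96, 131, 164, 183, 187, 186, 187, 187, 187] [86 89 86]
350 [186, 190, 187, 179, 144, 102, 80, 78, 77, 89, 117, 157, 181, 186, 185, 186, 184, 184] [86 83 83]
380 [123, 108, 104, 104, 96, 85, 79, 80, 75, 79, 94, 114, 124, 127, 129, 127, 124, 124] [76 80 74]
400 [98, 89, 88, 84, 85, 82, 76, 80, 77, 74, 79, 86, 91, 91, 89, 90, 90, 90] [76 74 74]
410 [89, 87, 87, 90, 89, 85, 81, 77, 79, 81, 78, 86, 91, 92, 91, 91, 90, 89] [82 83 80]
420 [91, 91, 91, 88, 88, 87, 85, 86, 86, 88, 91, 91, 90, 91, 96, 91, 90, 92] [88 87 88]
430 [100, 87, 89, 93, 94, 91, 89, 90, 90, 91, 92, 90, 91, 91, 88, 91, 90, 90] [89 91 92]
440 [97, 87, 87, 87, 85, 85, 85, 82, 80, 81, 83, 85, 87, 89, 92, 94, 92, 90] [73 81 89]
450 [93, 89, 87, 92, 88, 80, 75, 75, 74, 74, 76, 78, 81, 84, 86, 91, 92, 90] [56 76 89]
460 [88, 87, 89, 93, 87, 81, 81, 74, 74, 75, 72, 72, 77, 84, 87, 91, 92, 90] [58 78 91]
475 [91, 91, 91, 89, 81, 77, 79, 73, 73, 76, 78, 78, 81, 87, 91, 92, 92, 91] [55 79 93]
490 [90, 91, 90, 90, 88, 86, 87, 87, 83, 82, 85, 82, 85, 87, 86, 87, 89, 89] [73 83 89]
```

Request:
{"api": "step_arm", "payload": {
  "rows": [
    [[-2.5,-2.2,0],0],
    [[-2.5,-2.2,6],0],
    [[-2.5,-2.2,11],0],
    [[-2.5,-2.2,13],0],
    [[-2.5,-2.2,13],0],
    [[-2.5,-2.2,13],0],
    [[-2.5,-2.2,13],0]
  ]
}}

```text
time: 11.85
tool_pos: [568.2, -53.7, 158.5]
tcp_rot: [180.0, 0.0, 140.0]
ft_force: [-1.4, -0.3, -0.4]
finger_gap: 13.5
grip_force: 30.1
```

Request:
{"api": "step_arm", "payload": {
  "rows": [
    [[0,0,1],0],
    [[0,0,2],0],
    [[0,0,3],0],
    [[0,0,4],0],
    [[0,0,5],0],
    [[0,0,6],0],
    [[0,0,6],0]
  ]
}}

```text
time: 12.55
tool_pos: [567.9, -53.7, 152.1]
tcp_rot: [-180.0, -0.0, 140.0]
ft_force: [0.0, -0.0, -0.6]
finger_gap: 13.8
grip_force: 30.1
```

Request:
{"api": "step_arm", "payload": {
  "rows": [
    [[0,0,1],0],
    [[0,0,2],0],
    [[0,0,3],0],
    [[0,0,4],0],
    [[0,0,5],0],
    [[0,0,6],0],
    [[0,0,6],0]
  ]
}}

```text
time: 13.25
tool_pos: [568.0, -53.6, 146.1]
tcp_rot: [-180.0, -0.0, 140.0]
ft_force: [-0.1, -0.9, -0.2]
finger_gap: 13.4
grip_force: 30.1
```

Request:
{"api": "step_arm", "payload": {
  "rows": [
    [[0,0,1],0],
    [[0,0,2],0],
    [[0,0,3],0],
    [[0,0,4],0],
    [[0,0,4],0],
    [[0,0,4],0]
  ]
}}

```text
time: 13.85
tool_pos: [568.1, -53.7, 142.3]
tcp_rot: [-180.0, -0.0, 140.0]
ft_force: [-0.3, 0.1, -1.3]
finger_gap: 13.7
grip_force: 30.1
```

Now at the eye's top face (tip at about 72 mm); going on gently.

Request:
{"api": "step_arm", "payload": {
  "rows": [
    [[0,0,0.7],0],
    [[0,0,1.4],0],
    [[0,0,2.1],0],
    [[0,0,2.8],0],
    [[0,0,2.8],0]
  ]
}}

```text
time: 14.35
tool_pos: [568.0, -53.6, 139.3]
tcp_rot: [-180.0, -0.0, 140.1]
ft_force: [-0.2, 0.0, -0.8]
finger_gap: 13.7
grip_force: 30.1
```

Request:
{"api": "step_arm", "payload": {
  "rows": [
    [[0,0,0.8],0],
    [[0,0,1.6],0],
    [[0,0,2.4],0],
    [[0,0,3.2],0],
    [[0,0,4],0],
    [[0,0,4],0]
  ]
}}

```text
time: 14.95
tool_pos: [568.0, -53.7, 135.3]
tcp_rot: [-180.0, -0.0, 140.1]
ft_force: [-0.7, -0.0, -0.4]
finger_gap: 13.8
grip_force: 30.1
```

Request:
{"api": "step_arm", "payload": {
  "rows": [
    [[0,0,1],0],
    [[0,0,2],0],
    [[0,0,3],0],
    [[0,0,4],0],
    [[0,0,5],0],
    [[0,0,6],0],
    [[0,0,6],0]
  ]
}}

```text
time: 15.65
tool_pos: [568.0, -53.6, 129.3]
tcp_rot: [-180.0, -0.0, 140.1]
ft_force: [0.7, -0.1, -0.1]
finger_gap: 13.4
grip_force: 30.1
```

Request:
{"api": "step_arm", "payload": {
  "rows": [
    [[0,0,1],0],
    [[0,0,2],0],
    [[0,0,3],0],
    [[0,0,4],0],
    [[0,0,4],0]
  ]
}}

```text
time: 16.15
tool_pos: [568.0, -53.7, 125.3]
tcp_rot: [-180.0, -0.0, 140.0]
ft_force: [-0.3, -0.9, -0.9]
finger_gap: 13.4
grip_force: 30.1
```

Request:
{"api": "step_arm", "payload": {
  "rows": [
    [[0,0,1],0],
    [[0,0,2],0],
    [[0,0,3.5],0],
    [[0,0,5],0],
    [[0,0,6.5],0],
    [[0,0,8],0],
    [[0,0,8],0]
  ]
}}

```text
time: 16.85
tool_pos: [568.0, -53.6, 117.2]
tcp_rot: [-180.0, -0.0, 140.1]
ft_force: [0.5, -0.2, -0.3]
finger_gap: 13.2
grip_force: 30.0
```

Request:
{"api": "step_arm", "payload": {
  "rows": [
    [[0,0,1],0],
    [[0,0,2],0],
    [[0,0,3],0],
    [[0,0,4],0],
    [[0,0,5],0],
    [[0,0,6],0],
    [[0,0,6],0]
  ]
}}

```text
time: 17.55
tool_pos: [568.0, -53.6, 111.3]
tcp_rot: [-180.0, -0.0, 140.0]
ft_force: [1.3, 0.8, -1.0]
finger_gap: 13.7
grip_force: 30.0
```

Request:
{"api": "step_arm", "payload": {
  "rows": [
    [[0,0,0.6],0],
    [[0,0,1.2],0],
    [[0,0,1.8],0],
    [[0,0,2.4],0],
    [[0,0,2.4],0]
  ]
}}

```text
time: 18.05
tool_pos: [568.0, -53.7, 109.0]
tcp_rot: [-180.0, -0.0, 140.0]
ft_force: [0.8, 1.3, -0.6]
finger_gap: 13.4
grip_force: 30.0
```

Request:
{"api": "step_arm", "payload": {
  "rows": [
    [[0,0,0.4],0],
    [[0,0,0.8],0],
    [[0,0,1.2],0],
    [[0,0,1.2],0]
  ]
}}

```text
time: 18.45
tool_pos: [568.0, -53.7, 107.8]
tcp_rot: [-180.0, -0.0, 140.0]
ft_force: [1.2, 0.8, -0.9]
finger_gap: 13.9
grip_force: 30.0
```

Request:
{"api": "step_arm", "payload": {
  "rows": [
    [[0,0,0.4],0],
    [[0,0,0.8],0],
    [[0,0,1.2],0],
    [[0,0,1.2],0]
  ]
}}

```text
time: 18.85
tool_pos: [568.2, -53.7, 107.6]
tcp_rot: [180.0, 0.0, 140.1]
ft_force: [-4.2, 0.3, 8.3]
finger_gap: 13.5
grip_force: 31.2
```

The collar is seated (8 N at the expected height). I'll relieve it, release and rise.

Request:
{"api": "step_arm", "payload": {
  "rows": [
    [[0,0,-0.8],0],
    [[0,0,-0.8],0]
  ]
}}

```text
time: 19.05
tool_pos: [568.3, -53.7, 107.7]
tcp_rot: [180.0, 0.0, 140.0]
ft_force: [-1.3, -0.8, 3.0]
finger_gap: 13.7
grip_force: 30.5
```

Request:
{"api": "step_arm", "payload": {
  "rows": [
    [[0,0,0],0],
    [[0,0,0],0],
    [[0,0,0],0],
    [[0,0,0],0],
    [[0,0,0],0]
  ],
  "fingers": 0.5
}}

```text
time: 19.55
tool_pos: [568.0, -53.7, 107.4]
tcp_rot: [-180.0, -0.0, 140.0]
ft_force: [-1.0, 0.1, 0.3]
finger_gap: 42.5
grip_force: 0.0
```

Request:
{"api": "step_arm", "payload": {
  "rows": [
    [[0,0,-10],0],
    [[0,0,-30],0],
    [[0,0,-60],0],
    [[0,0,-90],0],
    [[0,0,-120],0],
    [[40,0,-120],0],
    [[80,0,-120],0],
    [[120,0,-120],0],
    [[150,0,-120],0],
    [[150,0,-120],0],
    [[150,0,-120],0]
  ]
}}

```text
time: 20.65
tool_pos: [453.4, 42.9, 228.6]
tcp_rot: [179.9, 0.1, 140.1]
ft_force: [0.3, -0.3, 0.2]
finger_gap: 42.4
grip_force: 0.0
```

```bash
python3 -c "
from h import *
import cv2
from bench import snapshot
s=snapshot('side');t=snapshot('top')
k=lambda a,x,y,w,h:cv2.resize(a[y:y+h,x:x+w],None,fx=5,fy=5,interpolation=2)
cv2.imwrite('pics/m5.png',np.hstack([k(s,255,150,80,90),k(t,295,190,80,90)]))
mv()"
```

```text
t 20.75 at [453.8  42.2 228.2] [1.8e+02 1.0e-01 1.4e+02] F [-0.1  0.5 -0.8] gap 42.2 grip 0.0
```

View pics/m5.png

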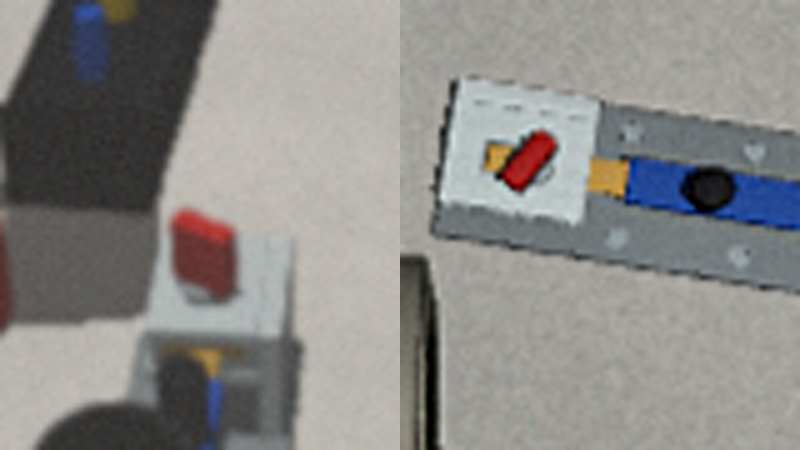

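Both views show the pin upright with its collar on the upper ear (left (205,290), right (530,162)), the arm home and the robot clear.

```bash
python3 -c "
from bench import r
print(r.hand_in())"
```

```text
the job is handed in; nothing more can be done
None
```

The lock arm is swung home against its stop, and the pin stands seated and released through both ears and the eye. The job was handed in at about 21 s; the hand-in call returned no verdict, but the final pictures show the pin upright with its collar on the upper ear and the robot clear.

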